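# Lengthen the dark shoe tree by one hole

### The job

Make the dark-brown wooden shoe tree one hole longer: press its red spring pin down flush with the aluminium tube and, while it is down, slide the tube with its heel block away from the toe until the pin springs up in the next hole. Leave the pale shoe tree at the length it has.

Things in the scene. Friction and masses are not known exactly. Their poses are not given: they have to be found in the camera images.
- tree_dark: Dark-brown shoe tree, fixed part: wooden toe in a grey cradle screwed to the shelf, 52 mm high, ends at x = -78 mm. Origin on the shelf under the pin's centre; x along the tube from toe to heel (lengthening), z up. Red oblong domed pin, 22 mm (x) by 14 mm, does not move along x; its top is at z = 50 mm, 8 mm above the tube. Once under the tube wall it stays down until a hole comes over it.
- tube_dark (a joint): Slide (m, along the tree's x) of its aluminium tube with wooden heel: 0 at start, 0.050 at the next hole. Flat tube top at z = 42 mm, 32 mm wide. Heel's upright flat front face at x = 18 mm + joint, 56 mm wide, up to z = 58 mm: a finger holding the pin down can push it. Friction 2 N, stays where left. Pin up in a hole blocks it (2 mm play); two holes, 26 by 18 mm, 50 mm apart.
- pin_dark (a joint): Travel of the dark tree's red pin, in m, growing downwards: 0 = fully up, 0.008 = top flush with the tube's top, 0.010 = under the 2 mm thick tube wall. Its spring pushes back with 3 N at the start, 5 N when flush.
- tube_pale (a joint): The same slide on the second shoe tree, of the same shape and size with the same red pin but of pale wood, fixed 0.2 to 0.4 m beside the dark one. In m; about 0 at the start, to be left there.

How it is judged:
On the way:
1. the dark tree's pin is pressed down flush with the tube (value of joint pin_dark above 0.006 m), for 0.05 s.
At the end, for the whole second after the job is handed in: The dark tree's tube is at rest 50 mm (within 6 mm) further out than when the first hole is on the pin, its pin stands up in the next hole (within 2 mm of fully up), and the pale tree's tube is still at its first hole (within 6 mm) (value of joint tube_dark between 0.044 and 0.056 m and value of joint pin_dark below 0.002 m and velocity of joint tube_dark between -0.005 and 0.005 m/s and value of joint tube_pale below 0.006 m); the robot touches nothing.
It fails at once if the pale shoe tree is lengthened (its tube slid by more than 6 mm) (value of joint tube_pale above 0.006 m).
It also fails if it takes over 32 s, if anything falls off the work surface, if the arm or the gripper's body presses on something with over 40 N, if the wrist force passes 120 N, or if a joint passes its speed limit or range.

### The arm

A 6-joint arm with a two-finger parallel gripper is mounted at the origin on the work surface. World frame = base frame: x ahead of the robot, y to its left, z up, the work surface at z = 0. Lengths are in m, angles in rad, forces in N, time in s.
With the tool pointing down it reaches from about 0.275 to 0.85 m from the base axis. Payload 5.2 kg.
Tool frame: the origin (TCP) lies on the front face of the gripper's body, between the roots of the fingers; the fingertips stand nose_length ahead of it and the grasp point (between the pads) lies 54 mm ahead of it (nose_length is the distance from the TCP to the fingertips, in m); z points along the fingers, y is the line along which they close (so a half turn about z gives the same grasp; the last joint's range is limited). The gripper opens to 85 mm and grips with 20 to 120 N. Pads are 22 mm wide; open, the fingers measure 114 mm over their backs; the gripper's body (76 mm by 85 mm) begins 54 mm behind the grasp point. The pads swing forward as they close: fully open they stand 13 mm farther back than shut.
Start: joints at [-1.524, 0.259, 1.535, -0, 1.348, -0.203], TCP at [0.136, -0.533, 0.304] pointing down, gripper open.
Joint ranges: [-3.14, 3.14], [-0.91, 2.08], [0.19, 2.58], [-1.22, 4.36], [0.22, 2.71], [-3.12, 3.12]. Speed limits (rad/s): [2.57, 2.57, 3.14, 3.14, 3.14, 3.14].

### API

Orientations are given as a unit quaternion [x, y, z, w].
In Python, from workcell import * gives the robot as it stands. The module is installed in compiled form; this text tells all that it offers.
- The arm moves only by the shell command python3 -m inch 'ROWS' [FORCE]. ROWS is JSON, one flat list of numbers, 7 for each row, row after row: the finger opening in cm, from 0 to 8.54, then the shift along the tool's x, y, z in cm, then the turn, a rotation vector about the tool's x, y, z in rad. In form: [hand, x, y, z, ax, ay, az, hand, x, y, z, ax, ay, az, ...]. A call has 1 to 20 rows; each row is the pose to reach, as a shift and turn from the pose commanded when the call began, along the tool's axes at that moment; what a row does not reach only later rows make up. A row lasts 1/8 s, in which the tool goes at most 62.5 mm and 10.7 degrees, less where a joint would pass 70% of its speed; a pose out of reach is approached as far as the arm can. A call with a gripper value outside its range is refused whole. The fingers move at their own pace and stop on an object; FORCE is the grip in N (left out, the last holds). Time passes only in rows, so rows that repeat a pose let the fingers close. It gives the time, the measured TCP pose, the force, the opening and the grip force at its end, in the units of the state.
- observe(): the state, without advancing time (a new reading comes with each control period).
- grab_frame(name): name is "scene" or "top" or "wrist"; returns the picture (400x640x3 uint8, blue, green, red); there is no depth.
- calibration(name): a dict with "K" (3x3 intrinsics, pixels), "rvec" (rotation vector, rad) and "tvec" (3), from world to camera coordinates, as OpenCV has them. Camera axes: x right, y down, z forward; pixel columns grow to the right and rows downward; lengths in m; the calibration is good to about 2 mm. A picture is of the moment at which its call begins: read the wrist's pose just before it. calibration takes no time and is no camera call; for the wrist camera it gives the pose at the moment of the call.
- sign_off(): hands the job in; it is judged then, once.
The state is a dict: "clock": time; "joints": joint angles; "qd": joint speeds; "joint_torque": joint torques, N m; "tcp_pos": TCP position; "tool_rot": TCP orientation; "contact_force": force on the tool from outside, world axes, zero at the start; "ft_torque": the same for the moment, N m; "gripper_width": finger opening in m; "grasp_force": force on a finger pad.
Only numpy, scipy, OpenCV 4.12 (cv2) and the standard library are available. Lean on these libraries where they do the work, as an engineer would, in place of code of your own. Each camera call takes 0.05 s, during which the arm holds its last target. There are 200 camera calls.

## Working session

There is one attempt and no reset: what is moved stays moved. The work goes in short steps, Python scripts to look and compute and a shell command to move; the robot and the scene stay as the last step left them, time stands still between calls to the robot, and variables do not carry over. Pictures are saved under pics/ and viewed, at most 10 in all, crops included, and the job is handed in when it is done.

```bash
mkdir -p pics
python3 - <<'E'
from workcell import *
import cv2
s=observe();print(s)
for n in("top","scene"):
    cv2.imwrite(f"pics/{n}0.png",grab_frame(n))
E
```

```text
{'clock': 0.0, 'joints': array([-1.52380882e+00,  2.59347713e-01,  1.53608805e+00,  5.83559172e-05,
        1.34800463e+00, -2.02794085e-01]), 'qd': array([-0.00089743,  0.00053348, -0.00011223,  0.0001904 ,  0.00094363,
        0.00103672]), 'joint_torque': array([ 1.82677632e-03, -4.46031618e+01, -2.90566492e+01, -1.26986365e-04,
        1.20196282e-02, -5.69380532e-06]), 'tcp_pos': array([ 0.13597853, -0.53251663,  0.30307004]), 'tool_rot': array([ 9.92211659e-01,  1.24559902e-01,  1.00264210e-04, -9.18852815e-04]), 'contact_force': array([ 0.41481288,  0.31426325, -0.01805793]), 'ft_torque': array([-0.01311943, -0.03274384,  0.01886977]), 'grasp_force': 0.0, 'gripper_width': 0.08526262038729451}
```

View pics/top0.png

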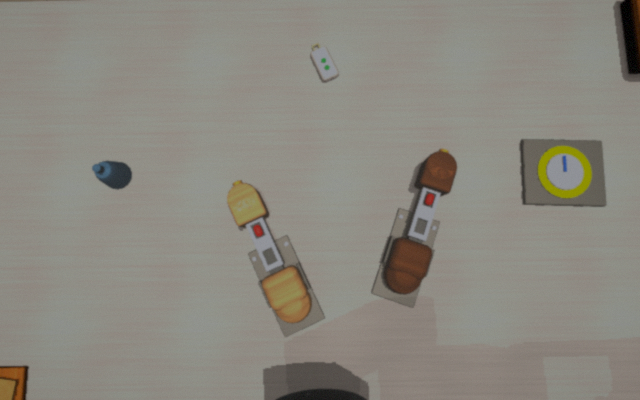

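View pics/scene0.png

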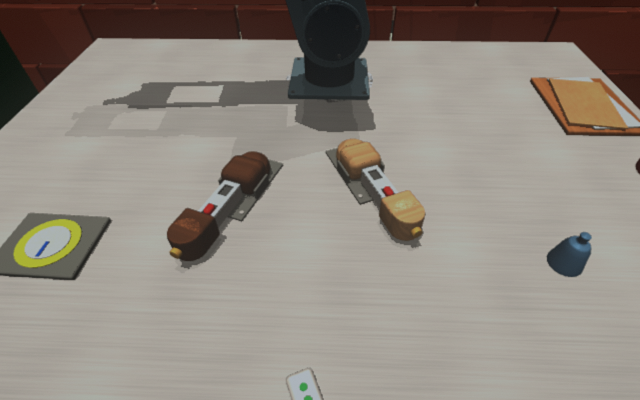

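The top view shows the dark tree's pin near (429,199), its next hole at (421,226) and the heel above it at (437,172). The pale tree's pin is near (258,230). In the scene view, the dark tree is the left one, with its pin at about (209,209).

```bash
cat > h.py <<'E'
from workcell import *
import cv2, numpy as np
def ray(n,uv,z,cal=None):
    c=cal or calibration(n);R=cv2.Rodrigues(np.array(c["rvec"],float))[0];t=np.array(c["tvec"],float).ravel()
    p=cv2.undistortPoints(np.array([[uv]],float),np.array(c["K"],float),None).ravel()
    d=R.T@np.array([*p,1]);o=-R.T@t
    return o+d*(z-o[2])/d[2]
def blobs(mask,amin):
    cs,_=cv2.findContours(mask.astype(np.uint8),cv2.RETR_EXTERNAL,cv2.CHAIN_APPROX_NONE)
    return [cv2.minAreaRect(c)+(cv2.contourArea(c),) for c in cs if cv2.contourArea(c)>amin]
def red(im):
    h=cv2.cvtColor(im,cv2.COLOR_BGR2HSV)
    return ((h[...,0]<6)|(h[...,0]>174))&(h[...,1]>190)&(h[...,2]>130)
E
python3 - <<'E'
from h import *
for n in("top","scene"):
    im=cv2.imread(f"pics/{n}0.png")
    for b in blobs(red(im),15): print(n,b,ray(n,b[0],.047))
h=cv2.cvtColor(cv2.imread("pics/top0.png"),cv2.COLOR_BGR2HSV)
roi=np.zeros(h.shape[:2],bool);roi[180:245,400:450]=1
b=blobs((h[...,1]<40)&(h[...,2]>130)&roi,30);print(b)   # tube
for q in((421,226),(429,199),(437,187),(413,236)): print(q,h[q[1],q[0]],ray("top",q,.042))
E
```

```text
top ((429.1500244140625, 198.55001831054688), (5.0596442222595215, 9.17060375213623), 18.43494987487793, 33.5) [ 0.52105986 -0.18852887  0.047     ]
scene ((207.75003051757812, 208.25003051757812), (4.242640495300293, 9.192388534545898), 45.0, 28.0) [ 0.52548202 -0.18783962  0.047     ]
[((433.5132751464844, 216.8361053466797), (41.402713775634766, 52.9873161315918), 11.768288612365723, 1450.5), ((406.5, 194.5), (29.0, 13.0), 90.0, 273.0)]
(421, 226) [26 23 90] [ 0.47355789 -0.17319871  0.042     ]
(429, 199) [  2 185 150] [ 0.52091066 -0.18966817  0.042     ]
(437, 187) [ 11 143  84] [ 0.54210238 -0.20493539  0.042     ]
(413, 236) [114  10 132] [ 0.45637478 -0.15841743  0.042     ]
```

```bash
python3 -m inch '[8.54,43,-19.7,5,0,0,0.57,8.54,43,-19.7,5,0,0,0.57,8.54,43,-19.7,5,0,0,0.57,8.54,43,-19.7,5,0,0,0.57,8.54,43,-19.7,5,0,0,0.57,8.54,43,-19.7,5,0,0,0.57,8.54,43,-19.7,5,0,0,0.57,8.54,43,-19.7,5,0,0,0.57,8.54,43,-19.7,5,0,0,0.57,8.54,43,-19.7,5,0,0,0.57,8.54,43,-19.7,5,0,0,0.57,8.54,43,-19.7,5,0,0,0.57]'
python3 - <<'E'
from h import *
s=observe();print(s["clock"],s["tcp_pos"],s["tool_rot"],s["qd"])
c=calibration("wrist");im=grab_frame("wrist");cv2.imwrite("pics/w1.png",im)
print(c)
for b in blobs(red(im),60): print(b,ray("wrist",b[0],.048,c))
E
```

```text
clock: 1.6
tcp_pos: [0.5032, -0.2368, 0.2541]
tool_rot: [0.987, -0.16, 0.0, 0.0]
contact_force: [-0.2, 0.2, -0.6]
gripper_width: 0.0857
grasp_force: 0.0
1.6 [ 0.50322277 -0.23676816  0.25412715] [ 9.87056378e-01 -1.60373578e-01  8.56888555e-05  1.18598390e-04] [ 0.00362249  0.00024497 -0.00221036  0.00299968 -0.00056365  0.00078762]
{'K': array([[305.63112694,   0.        , 318.53407923],
       [  0.        , 305.63112694, 202.16773902],
       [  0.        ,   0.        ,   1.        ]]), 'rvec': array([-1.71402236,  2.37848711,  0.38041553]), 'tvec': array([-0.06404658,  0.50060003,  0.50469782])}
((21.999996185302734, 315.4999694824219), (17.75040626525879, 7.488452911376953), 33.690067291259766, 101.5) [0.47369186 0.11187625 0.048     ]
((263.5, 187.0), (11.0, 16.0), 0.0, 85.5) [ 0.52492626 -0.18843095  0.048     ]
```

View pics/w1.png

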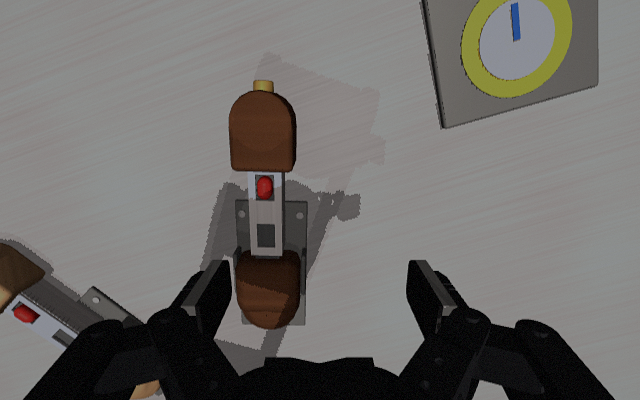

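The wrist view shows the dark tree almost upright in the image. Its pin is at (264,187), its next hole at (266,236) and the heel's lower edge at row 171. The pale pin is at (25,313).

Run:
```python
from h import *
im=cv2.imread("pics/w1.png");c=calibration("wrist")
h=cv2.cvtColor(im,cv2.COLOR_BGR2HSV).astype(int);g=im.max(2)
print(h[187,244:290].tolist());print(g[236,244:290].tolist())
r=((h[...,0]<8)|(h[...,0]>172))&(h[...,1]>130)&(h[...,2]>60);r[:174]=0;r[202:]=0;r[:,:250]=0;r[:,280:]=0
for b in blobs(r,60): P=ray("wrist",b[0],.047,c);print(b,P)
d=(g<100);roi=np.zeros_like(d);roi[222:250,254:279]=1
for b in blobs(d&roi,60): H=ray("wrist",b[0],.042,c);print(b,H)
v=P-H;print(np.hypot(*v[:2]),np.degrees(np.arctan2(v[1],v[0])))
for z in(.0,.042): 
  a=[ray("wrist",q,z,c) for q in((242,214),(300,214))]
a=[ray("wrist",q,.058,c) for q in((231,169),(295,171))];v=a[1]-a[0];print(a,np.hypot(*v[:2]),np.degrees(np.arctan2(v[1],v[0])))
R=cv2.Rodrigues(np.array([0,0,0.]))[0]
from scipy.spatial.transform import Rotation as Ro
s=observe();q=Ro.from_quat(s["tool_rot"]);print(q.as_matrix(), q.inv().apply(P-s["tcp_pos"]))
```

```text
[[0, 8, 132], [6, 10, 132], [0, 13, 136], [11, 17, 120], [113, 21, 156], [113, 20, 153], [115, 20, 153], [113, 20, 152], [113, 20, 152], [112, 18, 153], [113, 19, 158], [109, 20, 103], [86, 25, 72], [0, 180, 95], [1, 225, 137], [0, 214, 137], [1, 205, 137], [1, 203, 137], [1, 190, 138], [2, 184, 137], [1, 179, 138], [1, 190, 138], [1, 210, 137], [2, 205, 138], [1, 204, 139], [1, 207, 134], [1, 215, 115], [1, 226, 79], [0, 248, 34], [75, 8, 68], [120, 10, 129], [117, 16, 146], [113, 16, 146], [7, 19, 119], [5, 23, 120], [6, 21, 121], [8, 16, 126], [9, 18, 100], [0, 14, 36], [0, 14, 36], [10, 21, 36], [0, 11, 92], [10, 16, 94], [12, 14, 94], [10, 16, 97], [0, 8, 95]]
[54, 51, 53, 54, 56, 48, 109, 119, 113, 112, 117, 115, 122, 59, 43, 44, 43, 43, 42, 43, 45, 44, 47, 43, 46, 41, 47, 45, 47, 43, 39, 125, 117, 115, 115, 115, 116, 122, 38, 39, 38, 56, 61, 62, 61, 62]
((264.0, 188.0), (22.0, 14.0), 90.0, 255.5) [ 0.52377326 -0.18815121  0.047     ]
((265.5, 235.0), (17.0, 24.0), 0.0, 391.5) [ 0.47671482 -0.1702092   0.042     ]
0.05036280970075164 -20.87038915663435
[array([ 0.55141506, -0.1698431 ,  0.058     ]), array([ 0.53187029, -0.22279102,  0.058     ])] 0.056440062937478316 -110.26071066059471
[[ 9.48605242e-01 -3.16461788e-01  1.79698355e-04]
 [-3.16461746e-01 -9.48605245e-01 -2.27104316e-04]
 [ 2.42332640e-04  1.58564690e-04 -9.99999958e-01]] [ 0.00401072 -0.05252825  0.20713348]
```

```bash
python3 -m inch '[8.54,0.2,-0.27,5,0,0,0.036,8.54,0.2,-0.27,9,0,0,0.036,8.54,0.2,-0.27,11,0,0,0.036,8.54,0.2,-0.27,11,0,0,0.036,8.54,0.2,-0.27,11,0,0,0.036]'
python3 - <<'E'
from h import *
s=observe();print(s["clock"],s["tcp_pos"],s["tool_rot"])
im=grab_frame("wrist");cv2.imwrite("pics/w2.png",im);cv2.imwrite("pics/s2.png",cv2.resize(grab_frame("scene")[100:300,100:340],None,fx=3,fy=3))
E
```

```text
clock: 2.28
tcp_pos: [0.5071, -0.2346, 0.145]
tool_rot: [0.984, -0.177, 0.001, 0.0]
contact_force: [0.1, 0.5, 0.1]
gripper_width: 0.0853
grasp_force: 0.0
2.275 [ 0.50709035 -0.23455348  0.14499203] [ 9.84130447e-01 -1.77444305e-01  7.92757049e-04  3.92143283e-04]
```

View pics/w2.png

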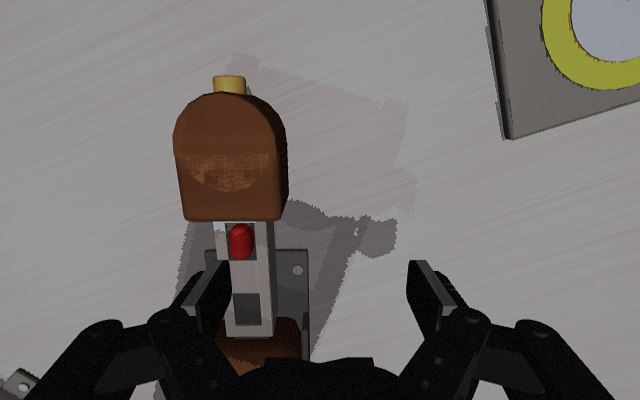

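View pics/s2.png

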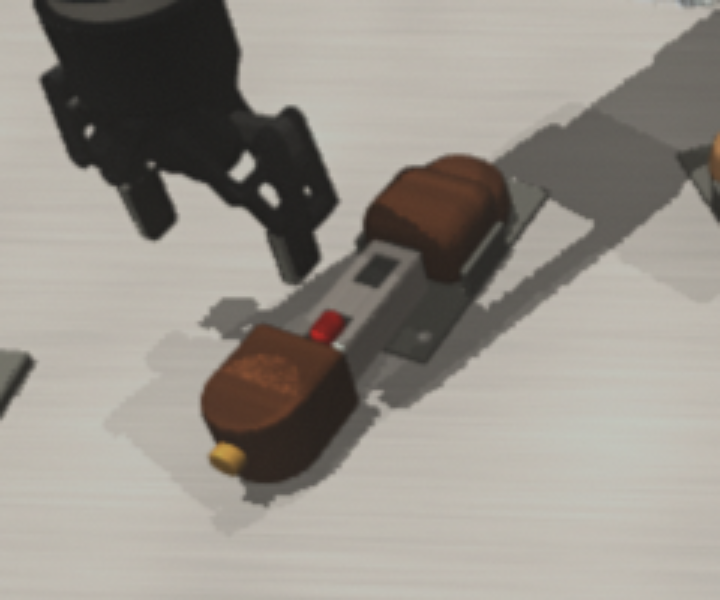

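The wrist view shows the pin at (241,241), with the left finger's tip corner at (231,262). In the scene crop, the finger is still above and beside the pin. I'll check where the tip is by projecting its corners.

Run:
```python
from h import *
from scipy.spatial.transform import Rotation as Ro
s=observe();c=calibration("wrist");q=Ro.from_quat(s["tool_rot"])
pr=lambda p:cv2.projectPoints(np.array([q.apply(np.array(p)/1e3)+s["tcp_pos"]]),c["rvec"],c["tvec"],c["K"],None)[0].ravel().round(1)
for n in(50,55,60,65,70): print(n,pr((11,-42.7,n)),pr((-11,-42.7,n)),pr((11,-57,n)),pr((11,-42.7,n-20)))
im=cv2.imread("pics/w2.png");cv2.imwrite("pics/w2c.png",cv2.resize(np.clip(im[240:340,140:260].astype(int)*3,0,255).astype(np.uint8),None,fx=6,fy=6,interpolation=cv2.INTER_NEAREST))
h=cv2.cvtColor(im,cv2.COLOR_BGR2HSV);r=((h[...,0]<8)|(h[...,0]>172))&(h[...,1]>160)&(h[...,2]>50);r[:222]=0;r[265:]=0
for b in blobs(r,60): P=ray("wrist",b[0],.047,c);print(b,P,q.inv().apply(P-s["tcp_pos"]))
g=im.max(2)<100;g[:285]=0;g[328:]=0;g[:,:233]=0;g[:,262:]=0
for b in blobs(g,60): H=ray("wrist",b[0],.042,c);print(b,H,q.inv().apply(H-s["tcp_pos"]))
```

```text
50 [225.2 268.1] [229.7 309.9] [192.8 268.1] [209.9 295.3]
55 [228.4 262.4] [232.6 303.2] [197.1 262.4] [214.2 287.7]
60 [231.3 257.1] [235.3 296.9] [201.1 257.1] [218.1 280.7]
65 [234.1 252.2] [237.8 290.9] [204.8 252.2] [221.8 274.2]
70 [236.7 247.6] [240.2 285.3] [208.3 247.5] [225.2 268.1]
((240.0, 241.0), (36.0, 22.0), 90.0, 655.0) [ 0.52560328 -0.18937765  0.047     ] [ 0.00115151 -0.04874654  0.09833224]
((247.0, 309.5), (33.0, 28.0), 90.0, 846.5) [ 0.47637969 -0.17029219  0.042     ] [-0.05165073 -0.0494516   0.10319471]
```

View pics/w2c.png

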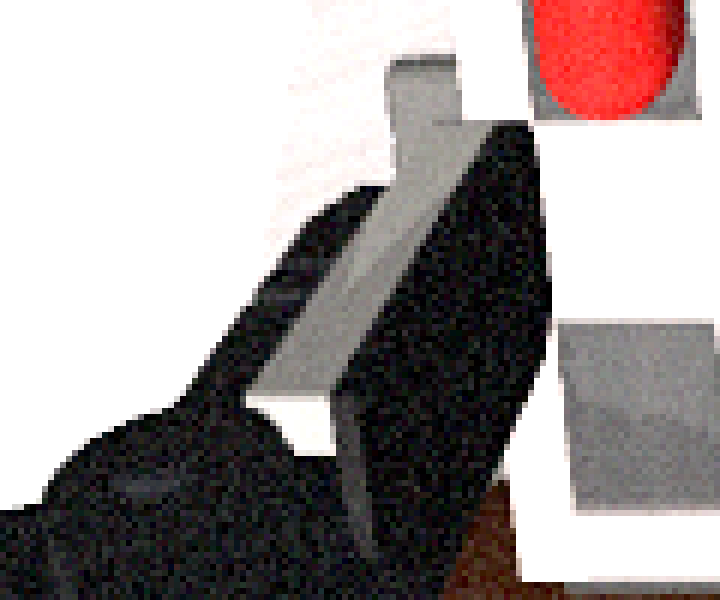

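The crop shows the tip is about 8 mm thick and its inner edge is at (229,260). That puts nose_length near 57 mm, so the tip centre is at tool y of about -46.5 mm. I'll correct y by -2.5 mm and descend.

```bash
python3 -m inch '[8.54,0,-0.25,2,0,0,0,8.54,0,-0.25,3,0,0,0,8.54,0,-0.25,3.4,0,0,0,8.54,0,-0.25,3.4,0,0,0]'; python3 -m inch '[8.54,0,0,0.3,0,0,0,8.54,0,0,0.5,0,0,0,8.54,0,0,0.5,0,0,0]'
python3 - <<'E'
from h import *
im=grab_frame("wrist");cv2.imwrite("pics/w3.png",np.clip(im[120:400,100:420].astype(int)*2,0,255).astype(np.uint8))
E
```

```text
clock: 2.88
tcp_pos: [0.5077, -0.2316, 0.1101]
tool_rot: [0.984, -0.177, 0.0, 0.0]
contact_force: [-0.0, 0.0, 0.8]
gripper_width: 0.0853
grasp_force: 0.0
clock: 3.25
tcp_pos: [0.5079, -0.2318, 0.1053]
tool_rot: [0.984, -0.177, 0.001, 0.0]
contact_force: [0.7, 0.3, 3.6]
gripper_width: 0.0856
grasp_force: 1.9
```

View pics/w3.png

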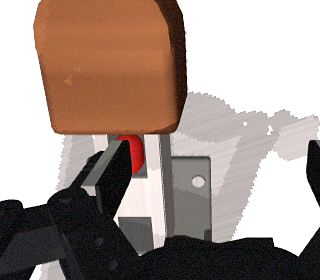

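The picture shows the tip on the dome (3.6 N), but its inner edge is only about 1 mm past the pin's centre (column 130, with the pin's right edge at 144). I'll shift +3 mm in y and press.

```bash
python3 -m inch '[8.54,0,0,-0.3,0,0,0,8.54,0,0.3,-0.3,0,0,0,8.54,0,0.3,0,0,0,0,8.54,0,0.3,0.3,0,0,0,8.54,0,0.3,0.6,0,0,0,8.54,0,0.3,0.75,0,0,0,8.54,0,0.3,0.75,0,0,0]'
```

```text
clock: 4.18
tcp_pos: [0.5066, -0.2343, 0.0973]
tool_rot: [0.984, -0.177, 0.0, -0.0]
contact_force: [0.6, 1.6, 6.9]
gripper_width: 0.0857
grasp_force: 2.9
```

```bash
python3 -m inch '[8.54,0,0,0.15,0,0,0,8.54,0,0,0.3,0,0,0,8.54,0,0,0.3,0,0,0]'
python3 - <<'E'
from h import *
im=grab_frame("wrist");cv2.imwrite("pics/w4.png",cv2.resize(np.clip(im[200:360,180:320].astype(int)*2,0,255).astype(np.uint8),None,fx=3,fy=3))
E
```

```text
clock: 4.55
tcp_pos: [0.5068, -0.2343, 0.096]
tool_rot: [0.984, -0.177, 0.001, 0.0]
contact_force: [-3.2, 2.7, 18.5]
gripper_width: 0.0856
grasp_force: 9.6
```

View pics/w4.png

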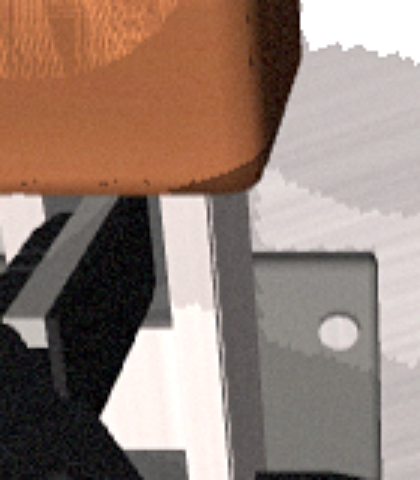

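The picture shows the finger inside the hole's width but sitting forward, with about 3 mm of hole free behind it. The tip is probably on the front rim. I'll back off, shift 2.5 mm toward the toe and press again.

```bash
python3 -m inch '[8.54,0,0,-0.4,0,0,0,8.54,-0.25,0,-0.4,0,0,0,8.54,-0.25,0,-0.1,0,0,0,8.54,-0.25,0,0.05,0,0,0,8.54,-0.25,0,0.05,0,0,0]'
```

```text
clock: 5.22
tcp_pos: [0.5055, -0.2342, 0.096]
tool_rot: [0.984, -0.177, 0.002, 0.001]
contact_force: [-0.0, 2.4, 17.7]
gripper_width: 0.0855
grasp_force: 9.2
```

```bash
python3 -m inch '[8.54,0,0,-0.05,0,0,0,8.54,0.3,0,-0.05,0,0,0,8.54,0.6,0,-0.05,0,0,0,8.54,0.9,0,-0.05,0,0,0,8.54,1.2,0,-0.05,0,0,0,8.54,1.2,0,-0.05,0,0,0]'
```

```text
clock: 5.98
tcp_pos: [0.51, -0.2355, 0.0956]
tool_rot: [0.984, -0.175, -0.007, -0.001]
contact_force: [-22.7, 4.8, 34.8]
gripper_width: 0.0854
grasp_force: 17.1
```

The push was blocked at 23 N. I'll look from all three cameras in one stitched picture.

Run:
```python
from h import *
b=lambda im,k:np.clip(im.astype(int)*k,0,255).astype(np.uint8)
w=cv2.resize(b(grab_frame("wrist")[200:350,170:270],3),(400,600))
s=cv2.resize(b(grab_frame("scene")[170:245,160:260],2),(400,300),interpolation=cv2.INTER_CUBIC)
t=cv2.resize(b(grab_frame("top")[160:250,380:500],2),(400,300),interpolation=cv2.INTER_CUBIC)
cv2.imwrite("pics/m5.png",np.hstack([w,np.vstack([s,t])]))
```

```text
(no output)
```

View pics/m5.png

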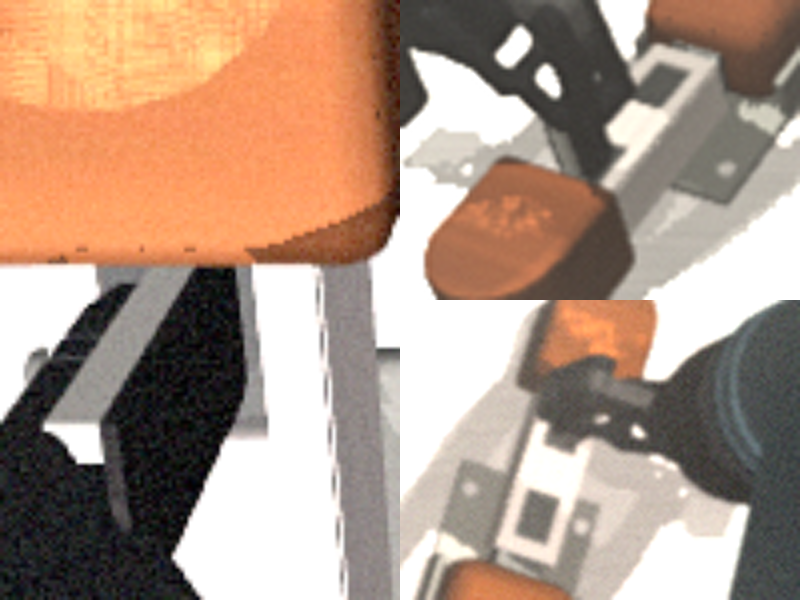

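The stitched picture shows the finger within the hole's width (the right gap is about 2 mm, wrist columns 245-265). It sits about 2-3 mm right of the pin's axis and is not deep enough. I'll lift, recentre and press in measured steps.

```bash
python3 -m inch '[8.54,0,0,-0.3,0,0,0,8.54,-1.25,-0.2,-1.2,0,0,0,8.54,-1.25,-0.2,-1.2,0,0,0]';for i in 1; do python3 -m inch '[8.54,0,0,0.4,0,0,0,8.54,0,0,0.4,0,0,0]'; done;  python3 -m inch '[8.54,0,0,0.4,0,0,0,8.54,0,0,0.4,0,0,0]';python3 -m inch '[8.54,0,0,0.25,0,0,0,8.54,0,0,0.25,0,0,0]';python3 -m inch '[8.54,0,0,0.15,0,0,0,8.54,0,0,0.15,0,0,0]';python3 -m inch '[8.54,0,0,0.15,0,0,0,8.54,0,0,0.15,0,0,0]'
```

```text
clock: 6.5
tcp_pos: [0.5038, -0.2313, 0.1072]
tool_rot: [0.984, -0.177, 0.0, 0.0]
contact_force: [-1.9, 0.1, 4.8]
gripper_width: 0.0855
grasp_force: 2.1
clock: 6.75
tcp_pos: [0.5039, -0.2313, 0.1019]
tool_rot: [0.984, -0.177, -0.001, -0.0]
contact_force: [-3.0, -1.2, 4.5]
gripper_width: 0.0857
grasp_force: 2.3
clock: 7.0
tcp_pos: [0.5048, -0.2315, 0.0988]
tool_rot: [0.984, -0.177, 0.0, -0.0]
contact_force: [-3.2, -0.7, 8.8]
gripper_width: 0.0858
grasp_force: 4.6
clock: 7.25
tcp_pos: [0.5052, -0.2316, 0.0963]
tool_rot: [0.984, -0.177, 0.001, 0.0]
contact_force: [-0.2, -0.0, 6.3]
gripper_width: 0.0855
grasp_force: 3.9
clock: 7.5
tcp_pos: [0.5053, -0.2316, 0.0961]
tool_rot: [0.984, -0.177, 0.001, 0.0]
contact_force: [-3.7, 1.5, 17.8]
gripper_width: 0.0855
grasp_force: 8.7
clock: 7.75
tcp_pos: [0.5055, -0.2317, 0.0959]
tool_rot: [0.984, -0.177, 0.002, 0.0]
contact_force: [-7.8, 1.9, 27.3]
gripper_width: 0.0852
grasp_force: 14.0
```

Contact began at about TCP z = 0.107 and the hard stop is at 0.096. So the pin is about 11 mm down and under the wall, and the earlier block was friction from pressing too hard. I'll ease the load and slide.

```bash
python3 -m inch '[8.54,0,0,-0.3,0,0,0,8.54,0,0,-0.3,0,0,0]';python3 -m inch '[8.54,0.3,0,0,0,0,0,8.54,0.6,0,0,0,0,0,8.54,0.8,0,0,0,0,0,8.54,0.8,0,0,0,0,0]'
```

```text
clock: 8.0
tcp_pos: [0.5052, -0.2315, 0.0966]
tool_rot: [0.984, -0.177, 0.001, 0.0]
contact_force: [0.0, -1.1, 6.3]
gripper_width: 0.0857
grasp_force: 3.6
clock: 8.5
tcp_pos: [0.5095, -0.2327, 0.096]
tool_rot: [0.984, -0.176, -0.003, -0.001]
contact_force: [-11.0, 2.9, 17.7]
gripper_width: 0.0853
grasp_force: 8.4
```

```bash
python3 -m inch '[8.54,0,0,-0.15,0,0,0,8.54,0,0,-0.15,0,0,0]';python3 -m inch '[8.54,0.2,0,-0.15,0,0,0,8.54,0.4,0,-0.15,0,0,0,8.54,0.4,0,-0.15,0,0,0]'
python3 - <<'E'
from h import *
from scipy.spatial.transform import Rotation as Ro
s=observe();c=calibration("wrist");q=Ro.from_quat(s["tool_rot"]);im=grab_frame("wrist")
cv2.imwrite("pics/w6.png",im)
g=im.max(2)
print(g[290:345,236].tolist()); print(g[300:345,232].tolist())
for r in (300,310,320,330): print(r,ray("wrist",(236,r),.042,c))
# pin location
E
```

```text
clock: 8.75
tcp_pos: [0.5101, -0.2329, 0.0966]
tool_rot: [0.984, -0.177, -0.003, -0.001]
contact_force: [-6.3, 2.0, 6.9]
gripper_width: 0.0855
grasp_force: 3.9
clock: 9.12
tcp_pos: [0.514, -0.2343, 0.0978]
tool_rot: [0.984, -0.177, -0.003, -0.001]
contact_force: [-6.0, 2.3, 4.4]
gripper_width: 0.0856
grasp_force: 3.5
[46, 53, 52, 52, 51, 53, 51, 52, 52, 50, 50, 51, 45, 43, 49, 59, 63, 99, 131, 127, 127, 127, 127, 129, 128, 127, 128, 128, 128, 128, 128, 128, 129, 128, 128, 127, 127, 129, 127, 129, 129, 128, 128, 128, 128, 128, 130, 129, 128, 130, 129, 128, 129, 129, 130]
[118, 96, 67, 42, 49, 59, 67, 103, 134, 133, 130, 132, 130, 130, 130, 129, 130, 131, 129, 129, 129, 127, 129, 128, 129, 129, 127, 129, 128, 127, 127, 127, 128, 129, 127, 126, 126, 127, 128, 127, 128, 128, 127, 127, 130]
300 [ 0.51881626 -0.19203511  0.042     ]
310 [ 0.51359187 -0.18957157  0.042     ]
320 [ 0.50823603 -0.18704604  0.042     ]
330 [ 0.50274371 -0.18445616  0.042     ]
```

The tube is sliding now: the hole's rear edge is already about 5 mm past its starting place. I'll continue.

```bash
python3 -m inch '[8.54,0.4,0,0,0,0,0,8.54,0.8,0,0,0,0,0,8.54,1.2,0,0,0,0,0,8.54,1.6,0,0,0,0,0,8.54,2,0,0,0,0,0,8.54,2,0,0,0,0,0]'
python3 - <<'E'
from h import *
c=calibration("wrist");im=grab_frame("wrist");g=im.max(2);col=g[270:345,236].astype(int)
print(col.tolist())
r=270+int(np.argmax(np.diff(col)))+1;p=ray("wrist",(236,r),.042,c);d=p[:2]-[.5245,-.1885];print(r,p,"j",d@[.9367,-.350]+.013)
E
```

```text
clock: 9.93
tcp_pos: [0.534, -0.2419, 0.0979]
tool_rot: [0.984, -0.177, -0.001, -0.001]
contact_force: [-2.2, 2.3, -0.9]
gripper_width: 0.0855
grasp_force: 1.3
[132, 132, 129, 115, 116, 117, 120, 104, 18, 23, 23, 24, 19, 28, 22, 26, 17, 23, 21, 23, 20, 24, 24, 24, 26, 25, 26, 20, 23, 23, 23, 41, 52, 44, 50, 59, 56, 91, 132, 128, 127, 126, 126, 128, 127, 127, 126, 128, 127, 128, 128, 128, 126, 126, 127, 130, 128, 127, 127, 127, 126, 128, 127, 128, 128, 128, 128, 128, 127, 127, 128, 129, 127, 130, 129]
308 [ 0.53485586 -0.19774525  0.042     ] j 0.025936174255381243
```

```bash
python3 -m inch '[8.54,0.4,0,0,0,0,0,8.54,0.8,0,0,0,0,0,8.54,1.2,0,0,0,0,0,8.54,1.6,0,0,0,0,0,8.54,1.9,0,0,0,0,0,8.54,2.0,0,0,0,0,0,8.54,2.1,0,0,0,0,0,8.54,2.2,0,0,0,0,0,8.54,2.2,0,0,0,0,0]'; python3 -m inch '[8.54,0.1,0,0,0,0,0,8.54,0.2,0,0,0,0,0,8.54,0.2,0,0,0,0,0]';python3 - <<'E'
from h import *
c=calibration("wrist");im=grab_frame("wrist");g=im.max(2);col=g[270:345,236].astype(int)
r=270+int(np.argmax(np.diff(col)))+1;p=ray("wrist",(236,r),.042,c);d=p[:2]-[.5245,-.1885];print(r,p,"j",d@[.9367,-.350]+.013)
im=grab_frame("scene");print([(b,ray("scene",b[0],.047)[:2]) for b in blobs(red(im),8)])
im=grab_frame("top");print([(b,ray("top",b[0],.047)[:2]) for b in blobs(red(im),8)])
E
```

```text
clock: 11.1
tcp_pos: [0.5552, -0.2504, 0.0991]
tool_rot: [0.984, -0.177, 0.0, 0.0]
contact_force: [-1.4, 0.3, 1.2]
gripper_width: 0.0854
grasp_force: 0.9
clock: 11.48
tcp_pos: [0.5571, -0.251, 0.099]
tool_rot: [0.984, -0.177, 0.0, 0.0]
contact_force: [-1.9, 0.5, 1.2]
gripper_width: 0.0856
grasp_force: 1.1
308 [ 0.55737363 -0.20642664  0.042     ] j 0.050067050125145646
[(((207.50001525878906, 208.50001525878906), (2.8284268379211426, 5.656853675842285), 45.0, 8.5), array([ 0.52605137, -0.1881146 ])), (((388.00006103515625, 190.50001525878906), (7.77817440032959, 3.535533905029297), 45.0, 9.5), array([0.47560395, 0.11260467]))]
[(((430.0000305175781, 198.0), (4.242640495300293, 5.656853675842285), 45.0, 17.0), array([ 0.52200633, -0.190065  ]))]
```

The hole is at about 50 mm and red shows again at the pin. A gentle push should confirm the block, then I'll lift away.

```bash
python3 -m inch '[8.54,0.2,0,0,0,0,0,8.54,0.4,0,0,0,0,0,8.54,0.4,0,0,0,0,0]'
```

```text
clock: 12.0
tcp_pos: [0.5589, -0.2516, 0.0987]
tool_rot: [0.984, -0.177, -0.002, -0.0]
contact_force: [-8.8, 0.7, 7.0]
gripper_width: 0.0856
grasp_force: 5.4
```

Force rose to 9 N after 2 mm, so the pin has latched. I'll ease back 3 mm, lift clear and check.

```bash
python3 -m inch '[8.54,-0.3,0,0,0,0,0,8.54,-0.3,0,-1,0,0,0,8.54,-0.3,0,-5,0,0,0,8.54,-2,3,-11,0,0,0,8.54,-4,5,-15,0,0,0,8.54,-4,5,-15,0,0,0,8.54,-4,5,-15,0,0,0]'
python3 - <<'E'
from h import *
b=lambda im,k:np.clip(im.astype(int)*k,0,255).astype(np.uint8)
t=grab_frame("top");s=grab_frame("scene");w=grab_frame("wrist")
f=lambda i,h:cv2.resize(b(i,2),(400,h),interpolation=cv2.INTER_CUBIC)
cv2.imwrite("pics/m7.png",np.hstack([f(w,300),np.vstack([f(s[150:250,150:283],300)])]))
s=observe();print(s["clock"],s["tcp_pos"],s["contact_force"])
E
```

```text
clock: 12.88
tcp_pos: [0.506, -0.2851, 0.2491]
tool_rot: [0.984, -0.177, 0.001, 0.0]
contact_force: [0.6, 0.1, -0.8]
gripper_width: 0.0852
grasp_force: 0.0
13.025 [ 0.50578077 -0.28440912  0.24735698] [-0.49649592  0.06944916 -0.63851081]
```

View pics/m7.png

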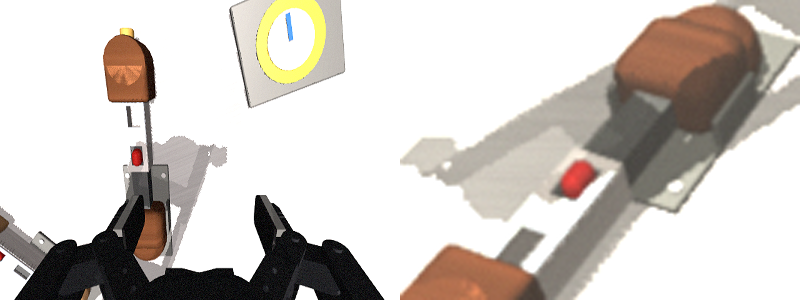

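The picture shows the red pin standing up in the second hole (wrist view at (137,157), scene crop at (578,178)). The first, now empty hole is near the heel, and the gripper is clear.

```bash
python3 -c "
from workcell import *
print(sign_off())"
```

```text
the job is handed in; nothing more can be done
None
```

The dark shoe tree is one hole longer: I measured its tube about 50 mm out, and its red pin stands up in the next hole. The gripper was clear, the pale tree wasn't touched, and I handed the job in at about 13 s; no verdict came back.

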